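# Lock a fresh drying cartridge into the bench gas dryer

## Task

Take the fresh cartridge (orange beads) and fit it into the bench dryer's bayonet socket: feel for the notches rather than forcing it, press it fully home against the spring, turn it clockwise until it meets the stop, then ease off and let go so that it rises into its lock. Press and turn gently, and leave the spent cartridge (dark green beads) and everything else standing where it is.

Things in the scene. Friction and masses are not known exactly. Their poses are not given: they have to be found in the camera images.
- fresh: Fresh cartridge: white ends, clear barrel with orange beads, about 160 g, standing upright. Origin: centre of its underside, z up. From the bottom: spigot 34 mm across, 25 mm long, tapered at its tip; then flange, barrel and cap 52 mm across up to 93 mm; then the grip wing.
- wing (a point): Middle of the fresh cartridge's grip wing: an upright bar on the cap, 46 mm along the cartridge's x, 14 mm thick along its y, 24 mm tall (93 to 117 mm above the underside). Pinch it across y and drive the cartridge by it.
- lugs (a point): Level of the lower faces of the fresh cartridge's two bayonet lugs, on its axis, 6 mm above its underside. The lugs stick out of the spigot along +x and -x to 22.5 mm from the axis, are 6 mm tall and 27 degrees wide.
- spent: Spent cartridge, the same in shape and size but with dark green beads, standing upright. Origin: centre of its underside. Stays where it is.
- dryer: Bench gas dryer, fixed: grey round housing on a 92 mm square foot plate, aluminium collar 72 mm across on top. Origin: centre of its underside, z up. Brass hose ports along +y and -y end 85 mm from the axis, below 40 mm; a dial gauge over the +y port reaches 74 mm.
- mouth (a point): Centre of the collar's flat rim, 72 mm above the bench. Bore 36.8 mm. Two facing notches in the rim, each 33 degrees wide, let the lugs in. The collar is clamped at its own angle: the notches (black marks) stand anywhere within 0.6 rad either way of the dryer's x axis, and no reading gives that angle. A turn anticlockwise is blocked.
- valve (a point): Top of the sprung valve at rest, 12 mm below the rim: 3.3 N first, 0.7 N more per mm. Lugs pass under the 8 mm ledge with the underside 20 mm or more below the rim (flange meets rim at 25 mm, about 12 N). Turned about 83 degrees clockwise (from above) they meet a stop (red dots), and, let go, rise 3 mm into the lock: underside 17 mm below the rim.
- beaker: Empty glass beaker, 57 mm wide, 72 mm tall. Origin: centre of its underside. Stays where it is.
- amber_dropper: Amber dropper bottle, 42 mm wide, 110 mm tall. Origin: centre of its underside. Stays where it is.
- timer: White bench timer, 48 x 64 x 59 mm. Origin: centre of its underside. Stays where it is.

How it is judged (in metres and radians):
On the way, in this order (a step that is already met when the one before it is completed fails the run):
1. the fresh cartridge is lifted off the bench (height (world z) of fresh above 0.03 m), for 0.2 s.
2. it is pressed down in the socket with its lugs in the notches, past the ledge (z of fresh in the frame of dryer below 0.0527 m and horizontal distance between fresh and dryer below 0.003 m and angle between the x axis of fresh and the x axis of dryer, either way round below 0.72 rad), for 0.05 s.
At the end, for the whole second after the job is handed in: The fresh cartridge stands upright and still on the dryer's axis (3 mm), turned to its lock and risen into it: underside 17 mm below the rim (plus or minus 2 mm), let go; the spent cartridge, beaker, dropper bottle and timer still stand where they were (20 mm) (z of fresh in the frame of dryer between 0.0532 and 0.0575 m and horizontal distance between fresh and dryer below 0.003 m and angle between fresh's own z axis and vertical below 0.07 rad and angle between the x axis of fresh and the x axis of dryer, either way round above 0.6 rad and linear speed of fresh below 0.02 m/s and distance of each of spent, beaker, amber_dropper, timer from where it was at the start of the episode below 0.02 m and angle between spent's own z axis and vertical below 0.1 rad); the robot touches nothing.
It fails at once if the fresh cartridge is forced against the dryer with over 45 N (contact force between fresh and dryer above 45 N).
It fails at once if the spent cartridge, the beaker, the dropper bottle or the timer is pushed away or knocked over (distance of any of spent, beaker, amber_dropper, timer from where it was at the start of the episode above 0.02 m or angle between any of spent, beaker, amber_dropper, timer's own z axis and vertical above 0.2 rad).
It also fails if it takes over 64 s, if anything falls off the work surface, if the arm or the gripper's body presses on something with over 40 N, if the wrist force passes 120 N, or if a joint passes its speed limit or range.

## Robot

A 6-joint arm with a two-finger parallel gripper is mounted at the origin on a cart in front of the work surface, level with it; the furniture and walls round the work are solid. World frame = base frame: x ahead of the robot, y to its left, z up, the work surface at z = 0. Lengths are in m, angles in degrees, forces in N, time in s.
With the tool pointing down it reaches from about 0.3 to 0.95 m from the base axis. Payload 3.1 kg.
Tool frame: the origin (TCP) lies at the very end of the fingers, on their centre line; the grasp point (between the pads) lies 19 mm behind it (tcp_to_grasp is the distance from the TCP to the grasp point, in m); z points along the fingers, y is the line along which they close (so a half turn about z gives the same grasp; the last joint's range is limited). The gripper opens to 85 mm and grips with 20 to 120 N. Pads are 22 mm wide; open, the fingers measure 114 mm over their backs; the gripper's body (76 mm by 85 mm) begins 54 mm behind the grasp point. The pads swing forward as they close: fully open they stand 13 mm farther back than shut.
Start: joints at [-80.082, 17.653, 93.61, -0, 68.738, -3.994], TCP at [0.15, -0.607, 0.231] pointing down, gripper open.
Joint ranges: [-175.34, 175.34], [-45.06, 112.39], [2.9, 150.54], [-68.45, 248.45], [3.09, 151.38], [-168.51, 168.51]. Speed limits (degrees/s): [159.86, 159.86, 180, 180, 180, 180].

## Interface

Orientations are given as [roll, pitch, yaw] about the fixed x, y, z axes, in that order (R = Rz(yaw) Ry(pitch) Rx(roll)).
In Python, from bench import * gives the robot as it stands.
- The arm moves only by the tool apply_moves, never from a script. Its argument "increments" is a list that holds one entry, the list of rows, each a list of 6 numbers: the shift along the world's x, y, z in cm, then the turn, a rotation vector about the world's x, y, z in degrees. A call has 1 to 10 rows; each row shifts and turns the commanded pose from where the row before left it; what a row does not reach is not made up. A row lasts 1/10 s, in which the tool goes at most 50 mm and 8.59 degrees, less where a joint would pass 70% of its speed; a pose out of reach is approached as far as the arm can. A call is refused whole if a number of a shift passes 5 or a number of a turn 8.59, either way. A call with a gripper value outside its range is refused whole. "jaw" is the finger opening in cm, from 0 to 8.54, set as the call begins (left out, the last holds). The fingers move at their own pace and stop on an object; "newtons" is the grip in N (left out, the last holds). Time passes only in rows, so rows that do not move let the fingers close. It gives the time, the measured TCP pose, the force, the opening and the grip force at its end, in the units of the state.
- observe(): the state, without advancing time (a new reading comes with each control period).
- snapshot(name): name is "scene" or "top" or "wrist"; returns a dict with "frame" (420x560x3 uint8, red, green, blue), "camera_matrix" (3x3 intrinsics, pixels), "R" (3x3) and "t" (3): a world point X has camera coordinates R X + t. Camera axes: x right, y down, z forward; pixel columns grow to the right and rows downward; lengths in m; the calibration is good to about 2 mm. A picture is of the moment at which its call begins. There is no depth.
- job_done(): hands the job in; it is judged then, once.
The state is a dict: "time": time; "joint_positions": joint angles; "joint_vel": joint speeds; "joint_torque": joint torques, N m; "eef_pos": TCP position; "tcp_rot": TCP orientation; "force": force on the tool from outside, world axes, zero at the start; "ft_torque": the same for the moment, N m; "opening": finger opening in m; "grasp_force": force on a finger pad.
Only numpy, scipy, OpenCV 4.12 (cv2) and the standard library are available. Lean on these libraries where they do the work, as an engineer would, in place of code of your own. Each camera call takes 0.05 s, during which the arm holds its last target. There are 200 camera calls.

## Working session

There is one attempt and no reset: what is moved stays moved. The work goes in short steps, Python scripts to look and compute and a tool call to move; the robot and the scene stay as the last step left them, time stands still between calls to the robot, and variables do not carry over. Pictures are saved under pics/ and viewed, at most 10 in all, crops included, and the job is handed in when it is done.

Besides the shell and the picture viewer there is one more tool, called by a JSON object that holds its "name" and its "arguments". apply_moves: Moves the arm, as the interface text tells. Its arguments: {"type":"object","properties":{"increments":{"type":"array"},"jaw":{"type":"number"},"newtons":{"type":"number"}},"required":["increments"]}

```bash
mkdir -p pics
cat > h.py <<'E'
from bench import *
import numpy as np, cv2
def snap(n,f):
    s=snapshot(n); cv2.imwrite('pics/'+f+'.png',s['frame'][:,:,::-1]); np.savez('pics/'+f+'.npz',**s); return s
def load(f): return dict(np.load('pics/'+f+'.npz'))
def ray(s,u,v,z):
    d=s['R'].T@np.linalg.solve(s['camera_matrix'],[u,v,1.]); c=-s['R'].T@s['t']
    return c+d*(z-c[2])/d[2]
def proj(s,X):
    p=s['camera_matrix']@(s['R']@np.array(X)+s['t']); return p[:2]/p[2]
E
python3 - <<'E'
from h import *
a=snap('scene','s0');b=snap('top','t0')
for s in(a,b): print(-s['R'].T@s['t'],s['R'][2],s['camera_matrix'][0])
cv2.imwrite('pics/st.png',cv2.resize(np.hstack([a['frame'],b['frame']])[:,:,::-1],(800,300)))
E
```

```text
[-0.16777729 -1.27853508  0.77266377] [ 0.44745858  0.73226036 -0.51339613] [538.83929065   0.         277.28737943]
[ 0.28837157 -0.29016507  1.00145352] [ 0.13445661 -0.01894642 -0.99073834] [444.9018409    0.         280.01359596]
```

View pics/t0.png

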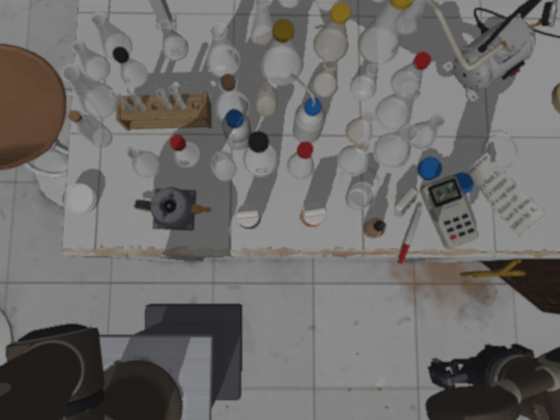

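View pics/s0.png

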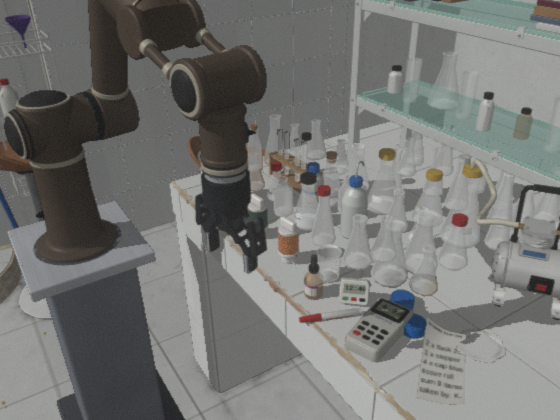

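The top view shows the dryer near (172,207), the spent cartridge at (248,217) and the fresh one (orange, white wing) at (313,217). I'll enlarge that strip.

Run:
```python
from h import *
s=load('t0'); f=s['frame'][:,:,::-1]
a=cv2.resize(f[175:245,130:220],None,fx=4.4,fy=4.4,interpolation=cv2.INTER_CUBIC)
b=cv2.resize(f[175:245,255:345],None,fx=4.4,fy=4.4,interpolation=cv2.INTER_CUBIC)
g=load('s0')['frame'][:,:,::-1]
c=cv2.resize(g[200:280,250:350],None,fx=3.6,fy=3.6,interpolation=cv2.INTER_CUBIC)
im=np.zeros((600,800,3),np.uint8); im[:308,:396]=a; im[:308,400:796]=b; im[310:598,:360]=c
d=cv2.resize(f[195:240,225:265],None,fx=6,fy=6); im[310:580,400:640]=d
cv2.imwrite('pics/c0.png',im)
for n,(u,v,z) in dict(dryer=(170,206,.072),wing=(313,215,.117),spent=(248,216,.117)).items(): print(n,ray(s,u,v,z))
```

```text
dryer [ 0.42596569 -0.07659032  0.072     ]
wing [ 0.40255858 -0.3733297   0.117     ]
spent [ 0.39990066 -0.24301958  0.117     ]
```

View pics/c0.png

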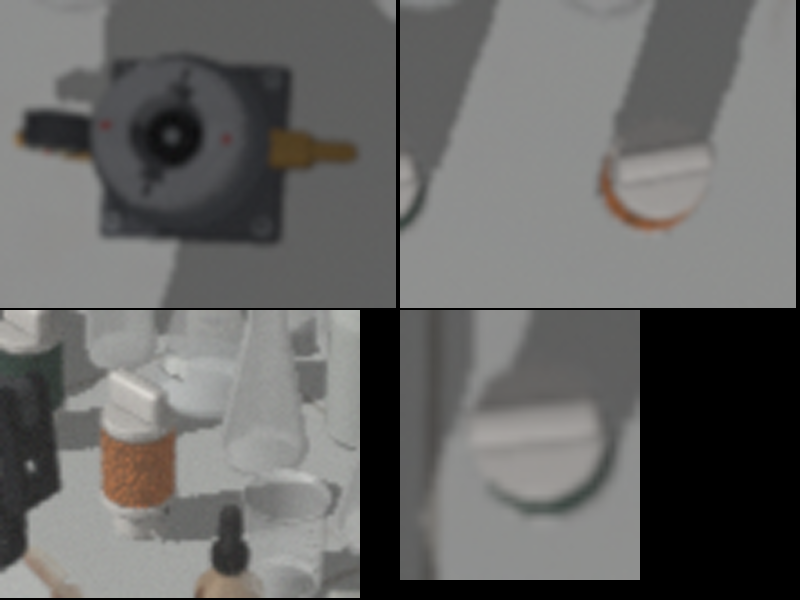

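Fresh wing at about (0.402,-0.373), running roughly along world y. Dryer is at about (0.426,-0.077), with notch marks close to its x axis, slightly slanted. Moving in for a closer wrist view.

{"name": "apply_moves", "arguments": {"increments": [[[3, 3, 0.5, 0, 0, 0], [3, 3, 0.5, 0, 0, 0], [3, 3, 0.5, 0, 0, 0], [3, 3, 0.5, 0, 0, 0], [3, 3, 0.5, 0, 0, 0], [3, 3, 0.5, 0, 0, 0], [3, 3, 0, 0, 0, 0], [3, 2, 0, 0, 0, 0], [0, 0, 0, 0, 0, 0]]], "jaw": 8.0, "newtons": 40}}

```text
time: 1.0
eef_pos: [0.393, -0.3737, 0.261]
tcp_rot: [-179.9, -0.1, 14.2]
force: [1.0, -0.5, 0.3]
opening: 0.0802
grasp_force: 0.0
```

Run:
```python
from h import *
print(observe()); s=snap('wrist','w1'); print(-s['R'].T@s['t'],s['R'],s['camera_matrix'])
print(proj(s,[.402,-.373,.117]))
```

```text
{'time': 1.0, 'joint_positions': array([-48.2229321 ,   6.96400074, 103.03650387,   0.11753578,
        70.02001411,  27.54574698]), 'joint_vel': array([-3.51153382,  0.15537999,  0.33620882, -3.62979568,  0.31936427,
       -2.38903924]), 'joint_torque': array([ 1.07885845e+00, -3.35091412e+01, -2.80295563e+01,  2.86013642e-01,
       -1.66139012e-02,  1.97409382e-01]), 'eef_pos': array([ 0.39301622, -0.37370839,  0.26097554]), 'tcp_rot': array([-1.79930696e+02, -8.84201137e-02,  1.41910866e+01]), 'force': array([ 1.00301235, -0.54536377,  0.26034058]), 'ft_torque': array([-0.03997978, -0.06091878, -0.05789725]), 'grasp_force': 0.0, 'opening': 0.08024360922633045}
[ 0.45611798 -0.35682394  0.4032433 ] [[ 2.43925541e-01 -9.69793948e-01 -1.69631803e-04]
 [-9.36402848e-01 -2.35572406e-01  2.60106417e-01]
 [-2.52289590e-01 -6.32877548e-02 -9.65579941e-01]] [[315.39595557   0.         276.76493785]
 [  0.         315.39595557 209.0534877 ]
 [  0.           0.           1.        ]]
[279.51207657 187.41776276]
```

View pics/w1.png

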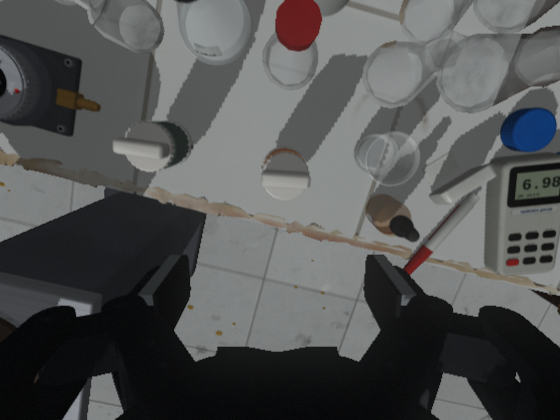

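The wrist view shows the fresh cartridge's wing at about (286,180), clear of the beaker (390,155). Measuring the wing.

Run:
```python
from h import *
s=load('w1'); g=cv2.cvtColor(s['frame'],cv2.COLOR_RGB2GRAY)
print(g[160:204:2,286], g[176,255:318:3])
for th in (195,205,215):
    m=(g>th).astype(np.uint8)
    n,l,st,c=cv2.connectedComponentsWithStats(m[150:210,240:330])
    i=1+np.argmax(st[1:,4]); v,u=np.where(l==i); 
    P=np.array([ray(s,a+240,b+150,.117)[:2] for a,b in zip(u,v)])*1000
    r=cv2.minAreaRect(P.astype(np.float32)); print(th,st[i],r, P.mean(0)); print(cv2.boxPoints(r))
im=cv2.resize(s['frame'][140:215,245:330,::-1],None,fx=7,fy=7,interpolation=cv2.INTER_CUBIC); cv2.imwrite('pics/w1c.png',im)
```

```text
[ 96  96  95  96  96  86  75  91 120 145 152 155 159 159 150 152 154 153
 152 157 146 142] [142 144 129 146 145 141 138 133 130 126 122 118 114 109 105 103 100  98
  95 142 143]Traceback (most recent call last):
  File "<stdin>", line 7, in <module>
    return _wrapfunc(a, 'argmax', axis=axis, out=out, **kwds)
    return bound(*args, **kwds)
ValueError: attempt to get argmax of an empty sequence
```

{"name": "apply_moves", "arguments": {"increments": [[[0.1, 0, 0, 0, 0, 8.5], [0.1, 0, 0, 0, 0, 8.5], [0.1, 0, 0, 0, 0, 8.5], [0.1, 0, 0, 0, 0, 8.5], [0.1, 0, 0, 0, 0, 8.5], [0.1, 0, 0, 0, 0, 8.5], [0.1, 0, 0, 0, 0, 8.5], [0.1, 0, 0, 0, 0, 8.5], [0.1, 0, 0, 0, 0, 8.5], [0, 0, 0, 0, 0, 8.5]]], "jaw": 5}}

```text
time: 2.05
eef_pos: [0.398, -0.3775, 0.2607]
tcp_rot: [-179.9, -0.0, 99.2]
force: [-0.2, 0.3, -0.1]
opening: 0.0499
grasp_force: 0.0
```

{"name": "apply_moves", "arguments": {"increments": [[[0, 0, 0, 0, 0, 0], [0, 0, 0, 0, 0, 0]]]}}

```text
time: 2.25
eef_pos: [0.3984, -0.3772, 0.2609]
tcp_rot: [-180.0, -0.0, 98.7]
force: [-0.7, 0.3, -0.6]
opening: 0.0505
grasp_force: 0.0
```

Run:
```python
from h import *
s=snap('wrist','w2'); p=proj(s,[.402,-.373,.117]).astype(int);print(p,-s['R'].T@s['t'])
f=s['frame'][p[1]-45:p[1]+45,p[0]-55:p[0]+55,::-1].astype(float)
im=cv2.resize(np.clip((f-60)*1.6,0,255).astype(np.uint8),None,fx=6,fy=6,interpolation=cv2.INTER_CUBIC); cv2.imwrite('pics/w2c.png',im); print(p-[55,45])
```

```text
[282 194] [ 0.3879371  -0.31115269  0.40310983]
[227 149]
```

View pics/w2c.png

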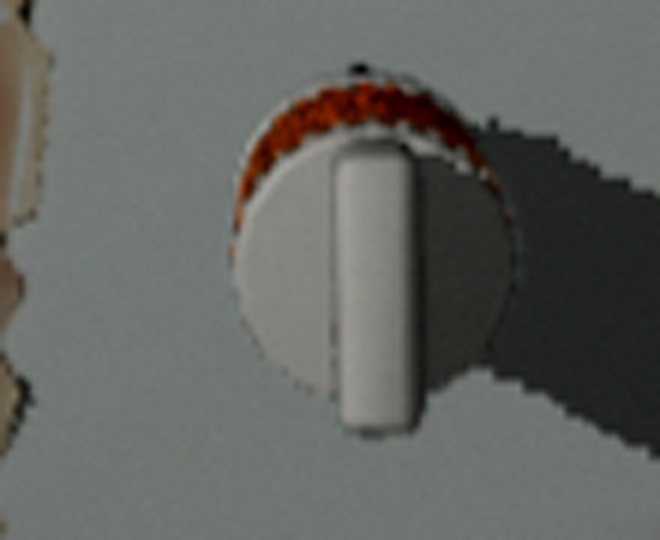

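The wing stands at crop (375,157)-(380,431), top face roughly 72 px wide, so it's nearly aligned with the tool.

Run:
```python
from h import *
s=load('w2')
P=[ray(s,227+(u+.5)/6-.5,149+(v+.5)/6-.5,.117) for u,v in [(375,155),(380,432),(336,295),(415,295)]]
print(np.round(P,4)); d=P[0]-P[1]; print(np.linalg.norm(d),np.linalg.norm(P[2]-P[3]),np.degrees(np.arctan2(d[1],d[0])),(P[0]+P[1])/2,(P[2]+P[3])/2)
o=observe();print(o['eef_pos'],o['tcp_rot'])
```

```text
[[ 0.4053 -0.3538  0.117 ]
 [ 0.4131 -0.3972  0.117 ]
 [ 0.4028 -0.3763  0.117 ]
 [ 0.4149 -0.3744  0.117 ]]
0.04410464624707594 0.012254033793486312 100.20413975974982 [ 0.40922514 -0.37547715  0.117     ] [ 0.4088797  -0.37533334  0.117     ]
[ 0.39854296 -0.37711548  0.26101434] [-1.79969189e+02 -1.73035462e-02  9.87067617e+01]
```

{"name": "apply_moves", "arguments": {"increments": [[[0.5, 0.1, 0, 0, 0, 1.5], [0.5, 0.1, -1, 0, 0, 0], [0, 0, -3, 0, 0, 0], [0, 0, -3, 0, 0, 0], [0, 0, -3, 0, 0, 0], [0, 0, -3, 0, 0, 0], [0, 0, -2, 0, 0, 0], [0, 0, -1, 0, 0, 0], [0, 0, 0, 0, 0, 0], [0, 0, 0, 0, 0, 0]]]}}

```text
time: 3.3
eef_pos: [0.4099, -0.3751, 0.1018]
tcp_rot: [180.0, 0.1, 100.4]
force: [0.6, -0.4, -0.1]
opening: 0.0501
grasp_force: 0.0
```

Run:
```python
from h import *
o=observe();print(o['eef_pos'],o['tcp_rot'])
```

```text
[ 0.40985694 -0.37505956  0.10178973] [1.79966286e+02 5.19508585e-02 1.00414940e+02]
```

{"name": "apply_moves", "arguments": {"increments": [[[-0.1, 0, -0.4, 0, 0, 0], [0, 0, 0, 0, 0, 0], [0, 0, 0, 0, 0, 0], [0, 0, 0, 0, 0, 0], [0, 0, 0, 0, 0, 0], [0, 0, 0, 0, 0, 0], [0, 0, 0, 0, 0, 0]]], "jaw": 0.5, "newtons": 60}}

```text
time: 4.0
eef_pos: [0.4089, -0.3753, 0.0981]
tcp_rot: [179.9, 0.1, 100.4]
force: [0.4, 0.1, 5.4]
opening: 0.0123
grasp_force: 61.2
```

{"name": "apply_moves", "arguments": {"increments": [[[0, 0, 1, 0, 0, 0], [0, 0, 2, 0, 0, 0], [0, 0, 3, 0, 0, 0], [0, 0, 3, 0, 0, 0], [0, 0, 3, 0, 0, 0], [0, 0, 3, 0, 0, 0], [0, 0, 1, 0, 0, 0], [0, 1, 0, 0, 0, 0], [0, 2, 0, 0, 0, 0], [0, 3, 0, 0, 0, 0]]]}}

```text
time: 5.0
eef_pos: [0.4067, -0.3125, 0.2545]
tcp_rot: [-179.8, -0.2, 100.3]
force: [0.0, 0.9, -1.9]
opening: 0.0122
grasp_force: 60.3
```

{"name": "apply_moves", "arguments": {"increments": [[[0, 3, 0, 0, 0, 0], [0, 3, 0, 0, 0, 0], [0.5, 3, 0, 0, 0, 0], [0.5, 2, 0, 0, 0, 0], [0, 1, 0, 0, 0, 0], [0, 0, 0, 0, 0, 0], [0, 0, 0, 0, 0, 0], [0, 0, 0, 0, 0, 0]]]}}

```text
time: 5.8
eef_pos: [0.4179, -0.1952, 0.2569]
tcp_rot: [-180.0, -0.0, 100.4]
force: [-0.4, -0.1, -1.2]
opening: 0.0128
grasp_force: 60.3
```

Run:
```python
from h import *
s=snap('wrist','w3'); a=snap('scene','s3');p=proj(s,[.426,-.077,.072]).astype(int);print(p,-s['R'].T@s['t'],proj(a,observe()['eef_pos']))
f=s['frame'][:,:,::-1]
x0,y0=max(p[0]-75,0),max(p[1]-75,0); print(x0,y0)
im=cv2.resize(f[y0:y0+150,x0:x0+150],None,fx=4,fy=4,interpolation=cv2.INTER_CUBIC)
im=np.hstack([im,np.zeros((600,200,3),np.uint8)])
q=proj(a,observe()['eef_pos']).astype(int)
g=a['frame'][q[1]-20:q[1]+80,q[0]-25:q[0]+25,::-1]; im[:400,600:]=cv2.resize(g,None,fx=4,fy=4)
cv2.imwrite('pics/w3c.png',im)
```

```text
[307  71] [ 0.40555715 -0.12946456  0.39905994] [249.35644603 137.0137668 ]
232 0
```

View pics/w3c.png

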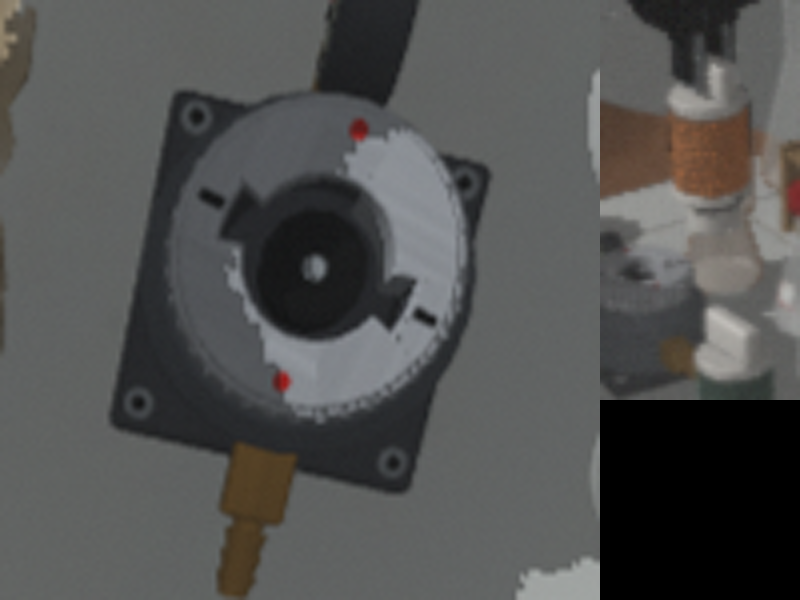

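Clear view: black marks at crop (210,198) and (425,316), red dots at (359,129) and (281,381), and the cartridge hangs upright in the gripper.

Run:
```python
from h import *
s=load('w3')
R=lambda u,v,z=.072: ray(s,232+(u+.5)/4-.5,(v+.5)/4-.5,z)
m=[R(210,198),R(425,316)];r=[R(359,129),R(281,381)]
an=lambda a,b: np.degrees(np.arctan2(*(b-a)[1::-1]))
for a,b in(m,r): print((a+b)/2,np.linalg.norm(a-b),an(a,b))
n=[R(240,212),R(395,302)];print('notch',sum(n)/2,an(*n))
c=[R(196,117,.01),R(467,181,.01),R(393,462,.01),R(138,402,.01)];print('plate',sum(c)/4,an(c[0],c[1]),an(c[3],c[2]),np.linalg.norm(c[0]-c[1]))
# collar outline from top camera
t=load('t0')
for p in[(106,126),(227,139),(183,88),(150,180)]: print(np.round(ray(t,130+p[0]/4.4,175+p[1]/4.4,.072),4))
o=observe();print(o['eef_pos'],o['tcp_rot'])
```

```text
[ 0.42773134 -0.06972812  0.072     ] 0.05818600236847857 -16.211585635409623
[ 0.42783325 -0.06979465  0.072     ] 0.05796291706541283 -96.78228760769775
notch [ 0.42759208 -0.06969187  0.072     ] -17.502358971099596
plate [ 0.42822277 -0.06895514  0.01      ] -1.6813387713684307 -2.300967868991992 0.07759505734878214
[ 0.4308 -0.0431  0.072 ]
[ 0.4248 -0.1009  0.072 ]
[ 0.4494 -0.0791  0.072 ]
[ 0.4049 -0.065   0.072 ]
[ 0.41808585 -0.19547531  0.25715173] [-1.79983976e+02  5.66820728e-03  1.00337606e+02]
```

Socket centre is (0.428,-0.070), with the notches at -16.5°. That means a +63° turn and a shift of (+1.0,+12.6) cm.

{"name": "apply_moves", "arguments": {"increments": [[[0.1, 1, 0, 0, 0, 7], [0.1, 2, 0, 0, 0, 7], [0.1, 2, 0, 0, 0, 7], [0.1, 2, 0, 0, 0, 7], [0.1, 2, 0, 0, 0, 7], [0.1, 2, 0, 0, 0, 7], [0.1, 1, 0, 0, 0, 7], [0.1, 0.6, 0, 0, 0, 7], [0.2, 0, 0, 0, 0, 7], [0, 0, -1, 0, 0, 0]]]}}

```text
time: 6.9
eef_pos: [0.4299, -0.0694, 0.2485]
tcp_rot: [-180.0, 0.2, 163.4]
force: [0.2, 0.4, -1.7]
opening: 0.0123
grasp_force: 60.3
```

{"name": "apply_moves", "arguments": {"increments": [[[0, 0, -2, 0, 0, 0], [0, 0, -2, 0, 0, 0], [0, 0, -1, 0, 0, 0], [0, 0, 0, 0, 0, 0], [0, 0, 0, 0, 0, 0], [0, 0, 0, 0, 0, 0]]]}}

```text
time: 7.5
eef_pos: [0.4292, -0.0691, 0.1983]
tcp_rot: [180.0, 0.1, 163.4]
force: [-0.2, -0.4, 0.3]
opening: 0.0127
grasp_force: 60.3
```

Run:
```python
from h import *
o=observe();print(o['eef_pos'],o['tcp_rot'],o['force'],o['ft_torque'])
s=snap('wrist','w4');a=snap('scene','s4');b=snap('top','t4')
def crop(s,X,h,w,k):
    q=proj(s,X).astype(int); x,y=max(q[0]-w,0),max(q[1]-h,0); print(q,x,y); return cv2.resize(s['frame'][y:y+2*h,x:x+2*w,::-1],(2*w*k,2*h*k),interpolation=cv2.INTER_CUBIC)
im=np.zeros((600,800,3),np.uint8)
im[:600,:400]=crop(a,[.428,-.07,.10],75,50,4)
im[:420,400:]=cv2.resize(s['frame'][:,:,::-1],(400,300))[:,:,:] if 0 else np.vstack([cv2.resize(s['frame'][:,:,::-1],(400,300)),np.zeros((120,400,3),np.uint8)])
cv2.imwrite('pics/c4.png',im)
```

```text
[ 0.42916242 -0.06905968  0.19826937] [1.79997784e+02 1.20980723e-01 1.63366150e+02] [-0.21857062 -0.41523762  0.30919485] [-0.02724158 -0.03938747  0.02589251]
[232 174] 182 99
```

View pics/c4.png

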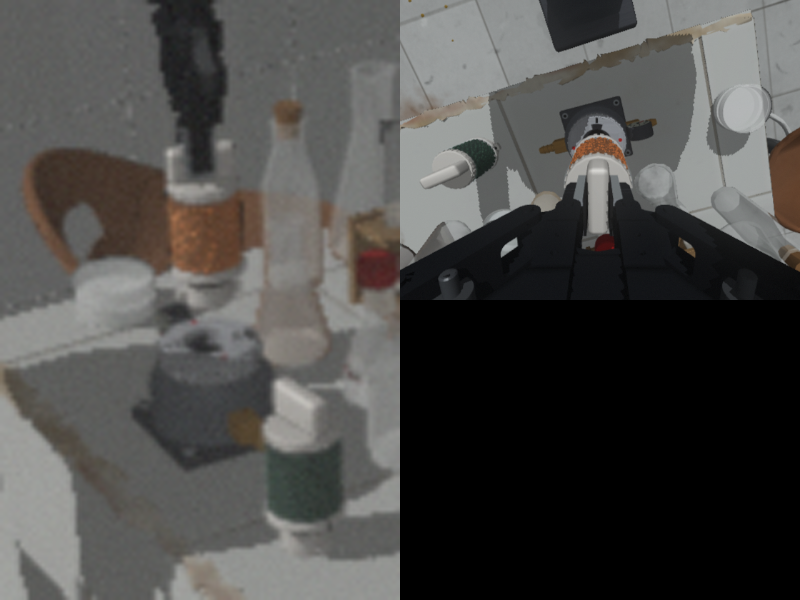

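The cartridge hangs upright right above the socket, lined up with the mark. I'll centre it and go down slowly.

{"name": "apply_moves", "arguments": {"increments": [[[-0.1, -0.1, -1, 0, 0, 0], [0, 0, -1, 0, 0, 0], [0, 0, -0.5, 0, 0, 0], [0, 0, -0.2, 0, 0, 0], [0, 0, -0.2, 0, 0, 0], [0, 0, 0, 0, 0, 0], [0, 0, 0, 0, 0, 0]]]}}

```text
time: 8.35
eef_pos: [0.4275, -0.0697, 0.1684]
tcp_rot: [-180.0, 0.0, 163.4]
force: [0.3, 0.6, -0.8]
opening: 0.013
grasp_force: 60.3
```

{"name": "apply_moves", "arguments": {"increments": [[[0, 0, -0.2, 0, 0, 0], [0, 0, -0.1, 0, 0, 0], [0, 0, -0.1, 0, 0, 0], [0, 0, 0, 0, 0, 0], [0, 0, 0, 0, 0, 0]]]}}

```text
time: 8.85
eef_pos: [0.4273, -0.0697, 0.1643]
tcp_rot: [180.0, 0.0, 163.4]
force: [0.3, 0.7, -1.4]
opening: 0.0125
grasp_force: 60.3
```

{"name": "apply_moves", "arguments": {"increments": [[[0, 0, -0.1, 0, 0, 0], [0, 0, -0.1, 0, 0, 0], [0, 0, 0, 0, 0, 0], [0, 0, 0, 0, 0, 0]]]}}

```text
time: 9.25
eef_pos: [0.4272, -0.0697, 0.1622]
tcp_rot: [-180.0, -0.0, 163.4]
force: [0.8, -0.5, -1.5]
opening: 0.0122
grasp_force: 60.3
```

{"name": "apply_moves", "arguments": {"increments": [[[0, 0, -0.1, 0, 0, 0], [0, 0, -0.1, 0, 0, 0], [0, 0, 0, 0, 0, 0], [0, 0, 0, 0, 0, 0]]]}}

```text
time: 9.65
eef_pos: [0.4272, -0.0697, 0.1602]
tcp_rot: [-180.0, -0.0, 163.4]
force: [-0.6, -0.4, -1.9]
opening: 0.0127
grasp_force: 60.3
```

No rim contact, so the lugs are in the notches. On to the valve.

{"name": "apply_moves", "arguments": {"increments": [[[0, 0, -0.2, 0, 0, 0], [0, 0, -0.1, 0, 0, 0], [0, 0, -0.1, 0, 0, 0], [0, 0, 0, 0, 0, 0], [0, 0, 0, 0, 0, 0]]]}}

```text
time: 10.15
eef_pos: [0.4275, -0.0698, 0.1566]
tcp_rot: [-180.0, 0.0, 163.4]
force: [-0.9, -1.0, 2.4]
opening: 0.0127
grasp_force: 60.8
```

{"name": "apply_moves", "arguments": {"increments": [[[0, 0, -0.1, 0, 0, 0], [0, 0, -0.1, 0, 0, 0], [0, 0, -0.1, 0, 0, 0], [0, 0, -0.1, 0, 0, 0], [0, 0, 0, 0, 0, 0], [0, 0, 0, 0, 0, 0]]]}}

```text
time: 10.75
eef_pos: [0.4276, -0.0698, 0.1526]
tcp_rot: [-180.0, 0.0, 163.4]
force: [-1.6, -0.6, 4.6]
opening: 0.0126
grasp_force: 61.2
```

{"name": "apply_moves", "arguments": {"increments": [[[0, 0, -0.1, 0, 0, 0], [0, 0, -0.1, 0, 0, 0], [0, 0, -0.1, 0, 0, 0], [0, 0, -0.1, 0, 0, 0], [0, 0, -0.1, 0, 0, 0], [0, 0, 0, 0, 0, 0], [0, 0, 0, 0, 0, 0]]]}}

```text
time: 11.45
eef_pos: [0.4277, -0.0699, 0.1481]
tcp_rot: [-180.0, 0.0, 163.4]
force: [-2.0, 0.5, 7.6]
opening: 0.0127
grasp_force: 61.6
```

{"name": "apply_moves", "arguments": {"increments": [[[0, 0, -0.1, 0, 0, 0], [0, 0, -0.05, 0, 0, 0], [0, 0, 0, 0, 0, 0], [0, 0, 0, 0, 0, 0]]]}}

```text
time: 11.85
eef_pos: [0.4278, -0.0699, 0.1468]
tcp_rot: [-180.0, 0.0, 163.4]
force: [-2.9, 0.1, 9.3]
opening: 0.0125
grasp_force: 61.8
```

Spring force gives about 23 mm depth, past the ledge. Turning clockwise.

{"name": "apply_moves", "arguments": {"increments": [[[0, 0, 0, 0, 0, -4], [0, 0, 0, 0, 0, -5], [0, 0, 0, 0, 0, -5], [0, 0, 0, 0, 0, -5], [0, 0, 0, 0, 0, -5], [0, 0, 0, 0, 0, 0]]]}}

```text
time: 12.45
eef_pos: [0.428, -0.0698, 0.1469]
tcp_rot: [180.0, 0.1, 139.3]
force: [-1.2, -0.0, 10.0]
opening: 0.0129
grasp_force: 61.8
```

```bash
python3 -c "
from h import *
o=observe();print(o['eef_pos'],o['tcp_rot'],o['force'],o['ft_torque'])"
```

```text
[ 0.42802358 -0.06976224  0.14687115] [1.79953441e+02 6.17218778e-02 1.39316199e+02] [-1.17715289e+00 -6.89545837e-03  9.96172564e+00] [ 0.07739296  0.4688899  -0.07706644]
```

{"name": "apply_moves", "arguments": {"increments": [[[0, 0, 0, 0, 0, -6], [0, 0, 0, 0, 0, -6], [0, 0, 0, 0, 0, -6], [0, 0, 0, 0, 0, -6], [0, 0, 0, 0, 0, -6], [0, 0, 0, 0, 0, -6], [0, 0, 0, 0, 0, -6], [0, 0, 0, 0, 0, -4], [0, 0, 0, 0, 0, 0]]]}}

```text
time: 13.35
eef_pos: [0.4287, -0.0694, 0.1471]
tcp_rot: [179.8, -0.0, 93.3]
force: [-0.9, 1.8, 9.8]
opening: 0.0124
grasp_force: 61.7
```

```bash
python3 -c "
from h import *
o=observe();print(o['eef_pos'],o['tcp_rot'],o['force'],o['ft_torque'])"
```

```text
[ 0.42865488 -0.06940203  0.14706139] [ 1.79836574e+02 -3.44125218e-02  9.33029829e+01] [-0.9065796   1.82803634  9.83652108] [ 0.32634427  0.255505   -0.1028792 ]
```

{"name": "apply_moves", "arguments": {"increments": [[[0, 0, 0, 0, 0, -3], [0, 0, 0, 0, 0, -3], [0, 0, 0, 0, 0, -3], [0, 0, 0, 0, 0, -2], [0, 0, 0, 0, 0, 0]]]}}

```text
time: 13.85
eef_pos: [0.4288, -0.0694, 0.1471]
tcp_rot: [179.8, -0.1, 82.4]
force: [-0.6, 2.1, 9.3]
opening: 0.0123
grasp_force: 61.8
```

```bash
python3 -c "
from h import *
o=observe();print(o['eef_pos'],o['tcp_rot'],o['force'],o['ft_torque'])"
```

```text
[ 0.4287922  -0.06935108  0.14712861] [ 1.79829021e+02 -6.98496464e-02  8.23603944e+01] [-0.63951525  2.09848962  9.31714813] [0.38695424 0.20205031 0.08909756]
```

{"name": "apply_moves", "arguments": {"increments": [[[0, 0, 0, 0, 0, -1], [0, 0, 0, 0, 0, -1], [0, 0, 0, 0, 0, 0]]]}}

```text
time: 14.15
eef_pos: [0.4285, -0.0692, 0.1471]
tcp_rot: [179.9, -0.1, 80.4]
force: [-1.5, 1.9, 11.0]
opening: 0.0127
grasp_force: 61.9
```

```bash
python3 -c "
from h import *
o=observe();print(o['eef_pos'],o['tcp_rot'],o['force'],o['ft_torque'])"
```

```text
[ 0.42845024 -0.06922107  0.14709404] [ 1.79884323e+02 -8.11079039e-02  8.03953757e+01] [-1.51413866  1.8950062  10.96065979] [0.47757981 0.36454371 0.21442988]
```

{"name": "apply_moves", "arguments": {"increments": [[[0, 0, 0, 0, 0, -1], [0, 0, 0, 0, 0, -1], [0, 0, 0, 0, 0, 0]]]}}

```text
time: 14.45
eef_pos: [0.4283, -0.0692, 0.1471]
tcp_rot: [179.9, -0.1, 78.5]
force: [-1.6, 2.4, 10.9]
opening: 0.0128
grasp_force: 62.1
```

```bash
python3 -c "
from h import *
o=observe();print(o['eef_pos'],o['tcp_rot'],o['force'],o['ft_torque'])"
```

```text
[ 0.42830226 -0.06918458  0.14707807] [ 1.79908255e+02 -7.01278522e-02  7.84862635e+01] [-1.62038911  2.40372123 10.86859686] [0.55311763 0.36426033 0.53538804]
```

Torque is climbing at about 85°, so it's at the stop. Easing back a touch and rising.

{"name": "apply_moves", "arguments": {"increments": [[[0, 0, 0, 0, 0, 1], [0, 0, 0.1, 0, 0, 0.5], [0, 0, 0.1, 0, 0, 0], [0, 0, 0.1, 0, 0, 0], [0, 0, 0.1, 0, 0, 0], [0, 0, 0.1, 0, 0, 0], [0, 0, 0, 0, 0, 0], [0, 0, 0, 0, 0, 0]]]}}

```text
time: 15.25
eef_pos: [0.428, -0.0691, 0.1514]
tcp_rot: [179.9, -0.1, 79.9]
force: [-0.1, 1.9, 6.1]
opening: 0.0129
grasp_force: 61.2
```

```bash
python3 -c "
from h import *
o=observe();print(o['eef_pos'],o['tcp_rot'],o['force'],o['ft_torque'])"
```

```text
[ 0.42803993 -0.06911783  0.15136291] [ 1.79918055e+02 -9.18198035e-02  7.98795450e+01] [-0.14809266  1.85720599  6.12950165] [0.40946142 0.11852388 0.09000961]
```

{"name": "apply_moves", "arguments": {"increments": [[[0, 0, 0.1, 0, 0, 0], [0, 0, 0.1, 0, 0, 0], [0, 0, 0, 0, 0, 0], [0, 0, 0, 0, 0, 0]]]}}

```text
time: 15.65
eef_pos: [0.4278, -0.0694, 0.153]
tcp_rot: [179.9, -0.1, 79.9]
force: [1.7, 2.7, 4.0]
opening: 0.0126
grasp_force: 61.1
```

```bash
python3 -c "
from h import *
o=observe();print(o['eef_pos'],o['tcp_rot'],o['force'],o['ft_torque'])"
```

```text
[ 0.42780268 -0.06935351  0.1529503 ] [ 1.79932333e+02 -5.60805940e-02  7.98865703e+01] [1.68229877 2.68957366 3.9523319 ] [ 0.63852983 -0.20527432  0.11257992]
```

{"name": "apply_moves", "arguments": {"increments": [[[0, 0, 0, 0, 0, 0], [0, 0, 0, 0, 0, 0], [0, 0, 0, 0, 0, 0], [0, 0, 0, 0, 0, 0], [0, 0, 0, 0, 0, 0], [0, 0, 0, 0, 0, 0]]], "jaw": 4}}

```text
time: 16.25
eef_pos: [0.4271, -0.0697, 0.1527]
tcp_rot: [-180.0, 0.0, 79.9]
force: [0.8, 0.5, -0.5]
opening: 0.0399
grasp_force: 0.0
```

{"name": "apply_moves", "arguments": {"increments": [[[0, 0, 0.5, 0, 0, 0], [0, 0, 1, 0, 0, 0], [0, 0, 2, 0, 0, 0], [0, 0, 3, 0, 0, 0], [0, 0, 3, 0, 0, 0], [0, 0, 2, 0, 0, 0], [0, -2, 0, 0, 0, 0], [0, -2, 0, 0, 0, 0], [0, 0, 0, 0, 0, 0], [0, 0, 0, 0, 0, 0]]]}}

```text
time: 17.25
eef_pos: [0.4273, -0.1096, 0.2684]
tcp_rot: [180.0, -0.0, 79.8]
force: [0.5, -0.0, 0.6]
opening: 0.0404
grasp_force: 0.0
```

Run:
```python
from h import *
o=observe();print(o['eef_pos'],o['force'])
s=snap('wrist','w5');a=snap('scene','s5')
q=proj(a,[.428,-.07,.1]).astype(int)
im=np.zeros((600,800,3),np.uint8)
im[:,:400]=cv2.resize(a['frame'][q[1]-75:q[1]+75,q[0]-50:q[0]+50,::-1],(400,600),interpolation=cv2.INTER_CUBIC)
p=proj(s,[.428,-.07,.1]).astype(int); x,y=max(p[0]-65,0),max(p[1]-65,0); print(x,y,p)
im[:400,400:]=cv2.resize(s['frame'][y:y+130,x:x+130,::-1],(400,400),interpolation=cv2.INTER_CUBIC)
cv2.imwrite('pics/c5.png',im)
```

```text
[ 0.42725215 -0.10962379  0.26836447] [ 0.46440355 -0.01650097  0.55399057]
206 87 [271 152]
```

View pics/c5.png

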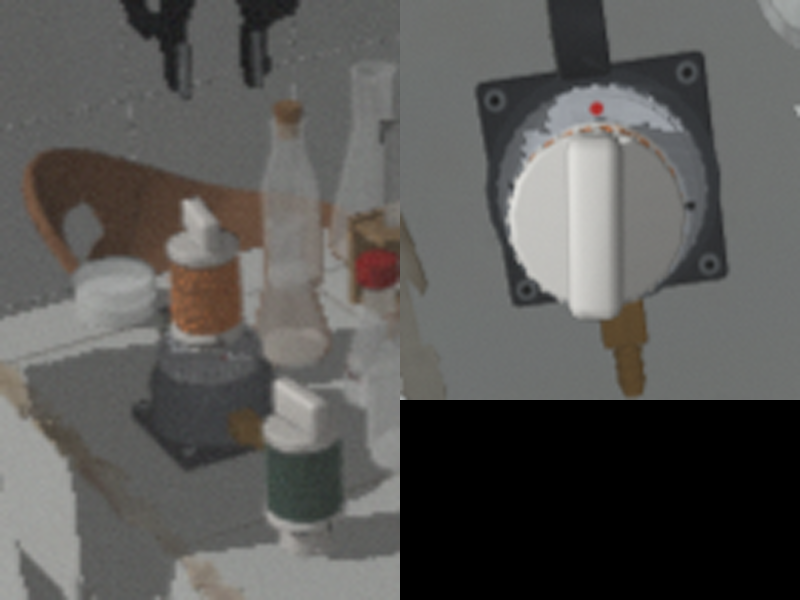

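The cartridge stands upright in the collar with its wing in line with the red dot. The flange sits just above the rim, the gripper is clear, and the spent cartridge hasn't moved.

```bash
python3 -c "
from bench import *
print(job_done())"
```

```text
the job is handed in; nothing more can be done
None
```

I fitted the fresh cartridge into the dryer, pressed it past the ledge, turned it about 85° clockwise to the stop, let it rise to about 17 mm below the rim and released it. The job was handed in at about 17 s and no verdict was returned; in the last pictures the cartridge was upright and in line with the red dot, and the spent cartridge had not moved.

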